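# Clamp a glued shoe tree with the one-hand ratchet clamp

### The job

The split cedar shoe tree between the jaws of the bar clamp has just been glued: swing the clamp's release lever in line with the bar so that the ratchet bites, then pump the trigger against the handle until the jaw's pad presses firmly on the tree, its sprung stem clearly pushed part of the way into the jaw but never driven right home, which would crush the cedar. Do not touch the tree or the sliding jaw by hand, and leave the other things on the cabinet where they are. Finish while holding the trigger squeezed, because the jaw slips back a little when it is let go.

Things in the scene. Friction and masses are not known exactly. Their poses are not given: they have to be found in the camera images.
- clamp: Black iron one-hand bar clamp lying on its side, screwed down; it never moves. Origin on the cabinet top under the middle of its head (48 x 80 mm, 46 high). x axis: from the handle side to the jaw side; y axis: along the toothed bar (17 x 10 mm, 26 up) from the head to the sliding jaw; z up. Fixed jaw arm: y 20 to 38 mm, out to x = 96, 44 high. Bar tail reaches up to 210 mm to -y.
- handle_mid (a point): Middle of the clamp's wooden handle, at clamp x = -72, y = -13 mm, 26 mm up. The handle runs from clamp x = -33 to -125, is 18 mm wide (y -22 to -4) and 28 mm high (z 12 to 40), clear of the cabinet top except for a small iron foot at x -108 to -122.
- trigger_mid (a point): Middle of the steel trigger blade, opposite handle_mid on its +y side, 26 mm up. Blade 8 mm thick, 22 high (z 15 to 37), 96 long, hinged in the head at clamp x = -8, y = 4. Over handle and blade here: 45 mm at rest (60 at the blade's tip, which flares away), 30 mm squeezed home, blade then parallel to the handle, its outer face at clamp y = 8.
- trigger (a joint): Trigger angle, rad: 0 let go (a spring returns it), 0.24 squeezed home to a hard stop (blade's middle moves 15 mm to the handle). With the ratchet biting, each stroke from near 0 to 0.20 or more draws the jaw in one 5 mm tooth; it slips back up to 1.5 mm when let go under load. Takes 3 to 15 N at the blade's middle.
- lever_knob (a point): Middle of the round knob standing on the end of the release lever: 15 mm across at 66 to 79 mm above the cabinet (10 mm at its neck, top 83), this point 70 mm up, 55 mm from the lever's pivot. The lever's flat arm under it is 8 mm wide, its top 54 mm above the cabinet.
- lever_pivot (a point): Point on the vertical axis of the release lever, on top of the head at clamp x = 0, y = -12 mm, given at the knob's height (70 mm).
- lever (a joint): Release lever angle, rad, counter-clockwise from above: 0 = in line with the bar, knob over the bar's tail (straight to clamp -y), ratchet bites; positive = knob swung to the jaw (+x) side; range -0.9 to 0.9. Beyond about 0.3 either way the pawls are lifted and the trigger does nothing. Starts positive; stays where left (2 N at the knob).
- bar (a joint): How far the bar is drawn in, m: 0 fully out, growing as the jaw closes (to clamp -y). At 0 the gap from pad to tree is 24 to 28 mm, and the pad has closed all slack when this reads 0.028.
- jaw: Iron jaw on the bar's end, beyond the tree: arm 111 x 19 mm, 43 mm high. Its origin is no visible point (the clamp's origin when the bar is fully out).
- pad_face (a point): Centre of the face of the sliding jaw's rubber pad (disc 36 mm across, 8 thick, 26 mm up), which faces the tree (clamp -y).
- pad: The same rubber pad, on a steel stem 11 mm thick that springs out of the jaw; its origin is no visible point, use pad_face.
- stem (a joint): How far the pad's sprung stem is pushed into the jaw, m: 0 free (12 mm of stem showing), 0.012 driven right home. Spring 1.5 N per mm, about 1 N at 0.
- anvil: Rubber pad of the fixed jaw (disc 36 mm across, 26 mm up), its face at clamp x = 70, y = 46 mm; its origin is the clamp's origin.
- trigger_blade: The trigger blade itself; origin on its hinge, 26 mm up, its x axis from the blade's tip to the hinge.
- tree: Glued cedar shoe tree, loose, about 0.35 kg: fore-part 90 mm long, 84 wide, 18 to 58 high with a dark glue line along it, brass tube, heel block with brass knob; 215 mm long. Origin on its underside at the ball, x axis from toe to heel. It lies with the toe at the bar and the ball between the two pads.
- spare_tree: The other shoe tree of the pair, whole, lying to the left; bystander. Same size.
- bottle: Green glass dressing bottle, 60 mm across, 155 mm high, standing to the right; bystander.
- welt_brush: Round welt brush standing on its bristles, 50 mm across, 92 mm high, to the right; bystander.
Mind the look-alikes: they are no part of the job. Leave any orange, pink or turquoise look-alike of the tree alone.

How it is judged:
By the outcome, as a careful person would: the job done as asked, in the order asked, and still so for the second after the job is handed in, while the arm keeps its last pose, push and grip.
It also fails if it takes over 54 s, if anything falls off the work surface, if the arm or the gripper's body presses on something with over 40 N, if the wrist force passes 120 N, or if a joint passes its speed limit or range.

### The arm

A 6-joint arm with a two-finger parallel gripper is mounted at the origin on the work surface. World frame = base frame: x ahead of the robot, y to its left, z up, the work surface at z = 0. Lengths are in m, angles in degrees, forces in N, time in s.
With the tool pointing down it reaches from about 0.4 to 0.825 m from the base axis. Payload 7 kg.
Tool frame: the origin (TCP) lies on the front face of the gripper's body, between the roots of the fingers; the fingertips stand 66 mm ahead of it and the grasp point (between the pads) lies 47 mm ahead of it; z points along the fingers, y is the line along which they close (so a half turn about z gives the same grasp; the last joint's range is limited). The gripper opens to 88 mm and grips with 3 to 60 N. Pads are 19 mm wide; open, the fingers measure 130 mm over their backs; the gripper's body (78 mm by 193 mm) begins 47 mm behind the grasp point.
Start: joints at [-59.41, 20.546, 0.682, 0, -70.136, -16.507], TCP at [0.164, -0.655, 0.292] pointing down, gripper open.
Joint ranges: [-176.03, 176.03], [-82.01, 121.73], [-58.28, 71.71], [-173.87, 95.51], [-174.79, -0.11], [-173.66, 173.66]. Speed limits (degrees/s): [136.94, 136.94, 172.46, 180, 180, 180].

### API

Orientations are given as [roll, pitch, yaw] about the fixed x, y, z axes, in that order (R = Rz(yaw) Ry(pitch) Rx(roll)).
In Python, from plant import ctrl gives the robot as it stands.
- The arm moves only by the tool send_rows, never from a script. Its argument "deltas" is a list of rows, each a list of 2 entries, a list of its own where there are three numbers: the shift along the tool's x, y, z each as a share of 800 mm, from -1 to 1, then the turn about the tool's z as a share of 90 degrees, from -1 to 1. A call has exactly 5 rows; each row is the pose to reach, as a shift and turn from the pose commanded when the call began, along the tool's axes at that moment; what a row does not reach only later rows make up. A row lasts 1/12 s, in which the tool goes at most 41.7 mm and 7.16 degrees, less where a joint would pass 70% of its speed; a pose out of reach is approached as far as the arm can. A call with a number of a shift or a turn outside -1 to 1 is refused whole. A call with a gripper value outside its range is refused whole. "gripper" is the opening, from 0 (shut) to 1 (fully open), set as the call begins (left out, the last holds). The fingers move at their own pace and stop on an object; the grip force is fixed at half the most. Time passes only in rows, so rows that repeat a pose let the fingers close, or fill a call up. It gives the time, the measured TCP pose, the force, the opening and the grip force at its end, in the units of the state.
- ctrl.get_obs(): the state, without advancing time (a new reading comes with each control period).
- ctrl.snapshot(name): name is "scene" or "top" or "wrist"; returns a dict with "color" (420x560x3 uint8, red, green, blue), "vertical_fov" (degrees; the focal length in pixels is half the picture's height over the tangent of half this angle, whatever the lens; pixels are square), "cx", "cy" (the principal point, pixels), "rvec" (rotation vector, rad) and "tvec" (3), from world to camera coordinates, as OpenCV has them. Camera axes: x right, y down, z forward; pixel columns grow to the right and rows downward; lengths in m; the calibration is good to about 2 mm. A picture is of the moment at which its call begins. There is no depth.
- ctrl.close_job(): hands the job in; it is judged then, once.
Trained networks look in a picture, given as the dict that the camera call returned (one of the last four; its "shot" number tells which), for a name from the list of things; names that differ only in an ending like _2 or _b are one class to them, and where a whole thing is asked for, a point or a joint stands for the part that bears it (a point fixed in the world has none). Each returns a list of dicts, best first, with "conf" (0 to 1); they miss things now and then, are a little off and sometimes report something else, mostly with a low value. They report only what shows in the picture. A call takes as long as a camera call. They do not tell look-alikes from the thing itself.
- ctrl.boxes_of(picture, thing): "xy" ([column, row] as shares, 0 to 1, of the picture: columns of its width, rows of its height, amid what is visible of it).
- ctrl.cut_out(picture, thing): "pixels" (420x560 bool, what is visible of it) and "xy" ([column, row] as shares, 0 to 1, of the picture: columns of its width, rows of its height, amid what is visible of it).
The state is a dict: "clock": time; "joint_pos": joint angles; "qvel": joint speeds; "tau": joint torques, N m; "tool_pos": TCP position; "orientation": TCP orientation; "force": force on the tool from outside, world axes, zero at the start; "moment": the same for the moment, N m; "opening": finger opening in m; "gripper_force": force on a finger pad.
Only numpy, scipy, OpenCV 4.12 (cv2) and the standard library are available. Lean on these libraries where they do the work, as an engineer would, in place of code of your own. Each camera call takes 0.05 s, during which the arm holds its last target. There are 200 camera calls.

## Working session

There is one attempt and no reset: what is moved stays moved. The work goes in short steps, Python scripts to look and compute and a tool call to move; the robot and the scene stay as the last step left them, time stands still between calls to the robot, and variables do not carry over. Pictures are saved under pics/ and viewed, at most 10 in all, crops included, and the job is handed in when it is done.

Besides the shell and the picture viewer there is one more tool, called after ">>>" as a command line: name --argument value ..., lists and objects as JSON in quotes. send_rows: Moves the arm, as the interface text tells. Shift numbers are shares of 800 mm and turn numbers shares of 90 degrees, none past 1 either way. Its arguments: {"type":"object","properties":{"deltas":{"type":"array","items":{"type":"array"}},"gripper":{"type":"number"}},"required":["deltas"]}

```bash
ls; mkdir -p pics; cat > h.py <<'E'
import numpy as np, cv2
from plant import ctrl
def K(p):
    f=210/np.tan(np.radians(p["vertical_fov"])/2)
    return np.array([[f,0,p["cx"]],[0,f,p["cy"]],[0,0,1]])
def ray(p,xy):
    R=cv2.Rodrigues(np.array(p["rvec"],float))[0];t=np.array(p["tvec"],float)
    u=np.array([xy[0]*560,xy[1]*420,1])
    return -R.T@t, R.T@np.linalg.inv(K(p))@u
def atz(p,xy,z):
    c,d=ray(p,xy); return c+d*(z-c[2])/d[2]
def proj(p,X):
    return cv2.projectPoints(np.array(X,float).reshape(-1,1,3),np.array(p["rvec"],float),np.array(p["tvec"],float),K(p),None)[0].reshape(-1,2)
def save(p,n): cv2.imwrite(f"pics/{n}.png",p["color"][:,:,::-1])
E
python3 - <<'E'
from h import *
o=ctrl.get_obs(); print(o)
Z=dict(handle_mid=.026,trigger_mid=.026,lever_knob=.07,lever_pivot=.07,pad_face=.026,clamp=.03,tree=.03,anvil=.026,bottle=.08,welt_brush=.05,spare_tree=.03,jaw=.04)
ims=[]
for c in ("scene","top"):
    p=ctrl.snapshot(c); ims.append(p["color"])
    print(c,[k for k in p])
    for n,z in Z.items():
        r=ctrl.boxes_of(p,n)
        print(n,[(round(a["conf"],2),np.round(np.array(a["xy"])*[560,420]).tolist(),np.round(atz(p,a["xy"],z),3).tolist()) for a in r[:2]])
    save(p,c+"0")
E
```

```text
pics
{'clock': 0.0, 'joint_pos': array([-5.94092888e+01,  2.05890503e+01,  6.35502689e-01, -2.03696368e-02,
       -7.01344815e+01, -1.65089212e+01]), 'qvel': array([-0.03767846,  0.01828429,  0.09431362, -0.06480893,  0.03819856,
        0.01682621]), 'tau': array([-8.65404490e-04, -5.82717061e+01,  2.93041921e+01,  6.99676797e+00,
        6.67884975e-03, -1.17167656e-04]), 'tool_pos': array([ 0.16415522, -0.6543587 ,  0.29126186]), 'orientation': array([ 1.79910158e+02, -6.65757180e-03, -1.65925141e+02]), 'force': array([0.7935689 , 0.55202176, 0.60704901]), 'moment': array([-0.03961166, -0.01255655,  0.01915017]), 'gripper_force': 0.0, 'opening': 0.08737823925472447}
scene ['color', 'vertical_fov', 'cx', 'cy', 'rvec', 'tvec', 'shot']
handle_mid [(0.86, [305.0, 257.0], [0.554, -0.044, 0.026])]
trigger_mid [(0.15, [338.0, 242.0], [0.588, 0.043, 0.026])]
lever_knob [(0.47, [292.0, 268.0], [0.565, -0.109, 0.07])]
lever_pivot [(0.73, [306.0, 256.0], [0.569, -0.064, 0.07])]
pad_face [(0.64, [366.0, 248.0], [0.651, 0.072, 0.026])]
clamp [(0.72, [367.0, 248.0], [0.654, 0.071, 0.03]), (0.6
[... 650 characters left out ...]
157.0], [0.566, -0.046, 0.026])]
trigger_mid [(0.61, [292.0, 185.0], [0.489, -0.027, 0.026])]
lever_knob []
lever_pivot [(0.71, [297.0, 158.0], [0.557, -0.042, 0.07])]
pad_face [(0.48, [255.0, 129.0], [0.649, 0.072, 0.026])]
clamp [(0.71, [300.0, 160.0], [0.556, -0.051, 0.03]), (0.35, [135.0, 173.0], [0.535, 0.417, 0.03])]
tree [(0.92, [197.0, 217.0], [0.407, 0.243, 0.03]), (0.88, [350.0, 231.0], [0.355, -0.184, 0.03])]
anvil [(0.34, [262.0, 156.0], [0.574, 0.057, 0.026])]
bottle [(0.93, [428.0, 188.0], [0.463, -0.389, 0.08])]
welt_brush [(0.52, [417.0, 157.0], [0.552, -0.373, 0.05])]
spare_tree [(0.73, [136.0, 176.0], [0.527, 0.412, 0.03])]
jaw [(0.74, [246.0, 138.0], [0.622, 0.098, 0.04])]
```

```bash
python3 - <<'E'
import cv2
a=cv2.imread("pics/top0.png"); cv2.imwrite("pics/top0c.png",cv2.resize(a[90:280,180:420],None,fx=3.1,fy=3.1,interpolation=2))
a=cv2.imread("pics/scene0.png"); cv2.imwrite("pics/scene0c.png",cv2.resize(a[190:340,230:450],None,fx=3.5,fy=3.5,interpolation=2))
E
```

```text
(no output)
```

View pics/top0c.png

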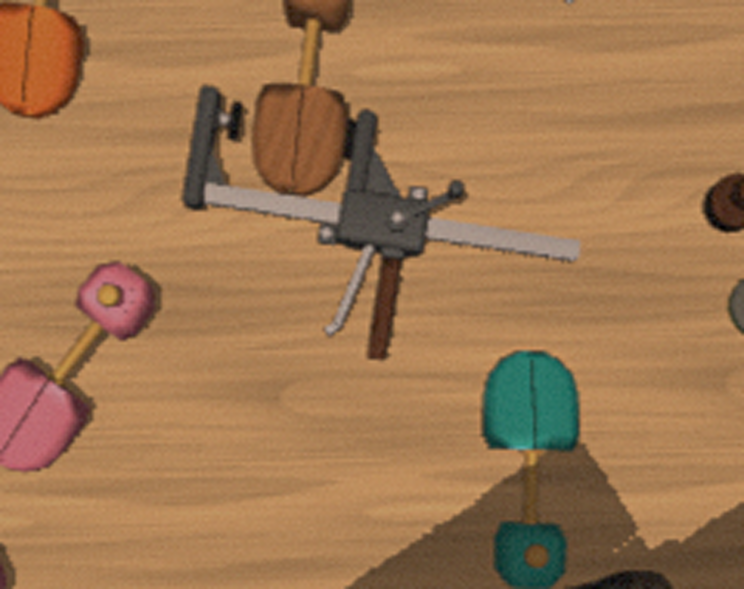

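View pics/scene0c.png

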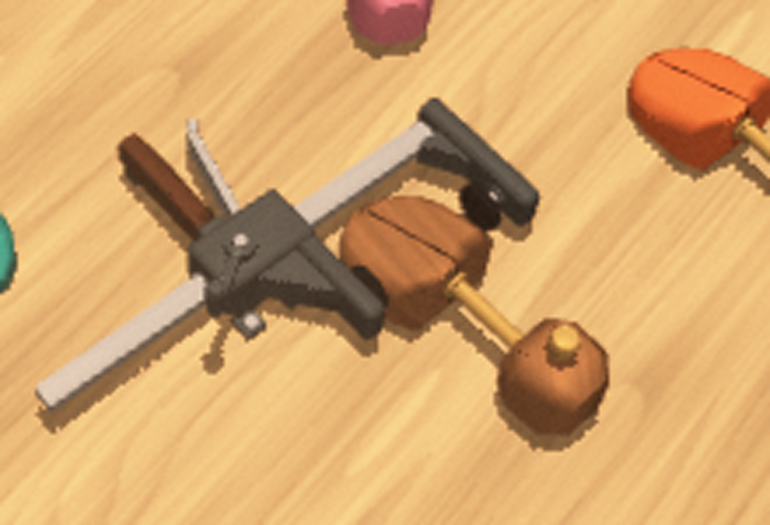

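The top crop shows the clamp with its handle towards the robot, handle end at about (377,355), fixed jaw end at (366,113), lever pivot at (398,218) and knob at (456,188). The knob is on the jaw side and the pad has a gap to the brown tree. The scene crop agrees: handle end (130,145), fixed jaw tip (372,320), bar tail end (48,395). I'll fit the clamp pose to these points.

```bash
cat >> h.py <<'E'
def W(q,P):
    P=np.atleast_2d(np.array(P,float)); c,s=np.cos(q[2]),np.sin(q[2])
    return np.c_[q[0]+c*P[:,0]-s*P[:,1], q[1]+s*P[:,0]+c*P[:,1], P[:,2]]
E
python3 - <<'E'
from h import *
from scipy.optimize import least_squares
T=[((377,355),(-.125,-.013,.04)),((366,113),(.096,.029,.044)),((398,218),(0,-.012,.058)),]
S=[((130,142),(-.125,-.013,.04)),((372,318),(.096,.029,.044)),((240,240),(0,-.012,.058))]
pt=ctrl.snapshot("top");ps=ctrl.snapshot("scene")
ut=np.array([a for a,b in T])/3.1+[180,90]; us=np.array([a for a,b in S])/3.5+[230,190]
f=lambda q:np.r_[(proj(pt,W(q,[b for a,b in T]))-ut).ravel(),(proj(ps,W(q,[b for a,b in S]))-us).ravel()]
r=least_squares(f,[.56,-.05,0]);q=r.x
print(q,np.degrees(q[2]),r.fun.round(1))
kn=atz(pt,(np.array([456,188])/3.1+[180,90])/[560,420],.079)
pv=W(q,[0,-.012,.07])[0]; print("knob",kn,"pivot",pv)
d=kn-pv;c,s=np.cos(q[2]),np.sin(q[2]);l=[c*d[0]+s*d[1],-s*d[0]+c*d[1]];print("local",l,np.arctan2(l[0],-l[1]))
for n,P in dict(handle=(-.072,-.013,.026),knob0=(0,-.067,.07),grip=(-.085,-.004,.026)).items(): print(n,W(q,P))
E
```

```text
[ 0.55634746 -0.06246683 -0.19396881] -11.113594145204335 [ 0.   0.   1.6 -2.4  0.5 -1.  -1.6 -2.2  1.4 -1.2 -0.7 -0.6]
knob [ 0.57267352 -0.12333281  0.079     ] pivot [ 0.55403441 -0.07424179  0.07      ]
local [np.float64(0.027752101685515923), np.float64(-0.04457764038055441)] 0.5568402926738754
handle [[ 0.48319187 -0.06134469  0.026     ]]
knob0 [[ 0.54343289 -0.12821037  0.07      ]]
grip [[ 0.47217045 -0.05000766  0.026     ]]
```

>>> send_rows --deltas '[[[-0.03,0.03,0],0],[[-0.06,0.06,0],0],[[-0.09,0.09,0],0],[[-0.12,0.12,0],0],[[-0.15,0.15,0],0]]' --gripper 0

```text
clock: 1.82
tool_pos: [0.2518, -0.5078, 0.2922]
orientation: [-180.0, 0.0, -165.9]
force: [1.6, -0.3, 0.7]
opening: 0.0599
gripper_force: 0.0
```

>>> send_rows --deltas '[[[-0.03,0.03,0],0],[[-0.06,0.06,0],0],[[-0.09,0.09,0],0],[[-0.12,0.12,0],0],[[-0.15,0.15,0],0]]'

```text
clock: 2.23
tool_pos: [0.3391, -0.362, 0.2925]
orientation: [-180.0, 0.0, -165.9]
force: [0.9, -0.2, -0.7]
opening: 0.0267
gripper_force: 0.0
```

>>> send_rows --deltas '[[[-0.03,0.03,0],0.07],[[-0.06,0.06,0],0.14],[[-0.09,0.09,0],0.21],[[-0.12,0.12,0],0.28],[[-0.15,0.15,0],0.28]]'

```text
clock: 2.65
tool_pos: [0.4263, -0.2163, 0.2926]
orientation: [180.0, 0.1, 168.5]
force: [1.2, -0.5, -0.3]
opening: 0.0009
gripper_force: 0.0
```

```bash
python3 - <<'E'
from h import *
p=ctrl.snapshot("wrist"); save(p,"w1")
print(ray(p,(.5,.5)))
q=[0.556,-.0625,-.194]
print(proj(p,W(q,[[0,-.012,.07],[0.028,-.057,.07],[-.125,-.013,.04],[.096,.029,.044],[0,-.067,.07]])))
E
```

```text
(array([ 0.36065446, -0.20301491,  0.38421006]), array([ 0.24811306, -0.05653742, -0.96713868]))
[[426.60565518 278.66470843]
 [385.12912734 300.9175212 ]
 [425.60364613 165.45180676]
 [440.79746619 336.37432897]
 [378.21618033 278.9844585 ]]
```

View pics/w1.png

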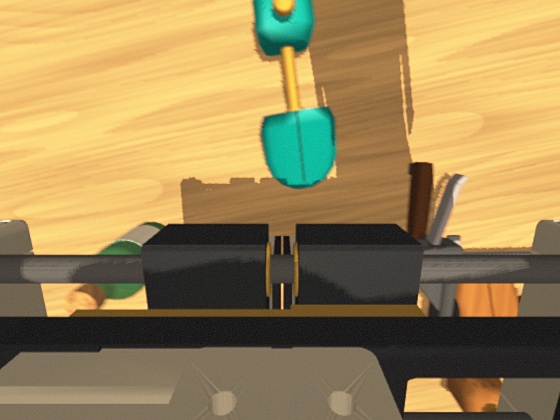

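The wrist view shows the handle end at (422,165) and the trigger tip at (458,180). That is about 5 px left of the prediction, which is good enough for the lever approach. The fingers hide the rest.

>>> send_rows --deltas '[[[-0.04,0.03,0],0],[[-0.08,0.06,0],0],[[-0.12,0.09,0],0],[[-0.16,0.12,0],0],[[-0.203,0.144,0],0]]'

```text
clock: 3.12
tool_pos: [0.6089, -0.1347, 0.2925]
orientation: [180.0, 0.0, 168.9]
force: [-0.4, -0.9, 0.1]
opening: 0.0005
gripper_force: 0.0
```

>>> send_rows --deltas '[[[0,0,0.05],0],[[0,0,0.1],0],[[0,0,0.15],0],[[0,0,0.19],0],[[0,0,0.203],0]]'

```text
clock: 3.53
tool_pos: [0.6046, -0.1361, 0.1244]
orientation: [-179.9, -0.4, 168.8]
force: [-1.4, 0.3, -0.9]
opening: 0.0005
gripper_force: 0.0
```

```bash
python3 - <<'E'
from h import *
p=ctrl.snapshot("wrist"); q=ctrl.snapshot("top"); s=ctrl.snapshot("scene")
print(ctrl.get_obs()["tool_pos"])
a=cv2.resize(s["color"][190:340,230:450],None,fx=1.8,fy=1.8,interpolation=2)
b=cv2.resize(q["color"][90:280,180:420],(396,270))
c=np.zeros((690,796,3),np.uint8); c[:420,:560]=p["color"]; c[420:,:396]=a[:270,:396]; c[420:,400:]=b
cv2.imwrite("pics/m2.png",cv2.resize(c,None,fx=.86,fy=.86,interpolation=3)[:,:,::-1])
E
```

```text
[ 0.60776318 -0.13639721  0.13018657]
```

View pics/m2.png

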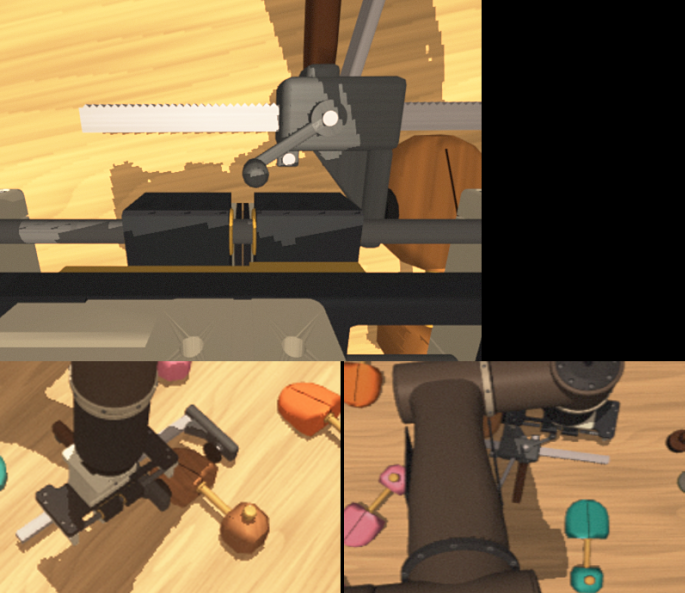

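The wrist view is clear: pivot stud at about (384,137) full-size px, knob at (298,201), bar tail end at left (95,138), and the clamp axes are parallel to the picture. The fingers stand beyond the knob on its jaw side.

```bash
python3 - <<'E'
from h import *
p=ctrl.snapshot("wrist")
for n in("lever_knob","lever_pivot","handle_mid"):
    print(n,[(round(a["conf"],2),np.round(np.array(a["xy"])*[560,420]).tolist(),np.round(atz(p,a["xy"],.07),4).tolist()) for a in ctrl.boxes_of(p,n)[:2]])
f=lambda x,y,z:atz(p,np.array([x,y])/[560,420],z)
pv=f(383.7,137.2,.06);kn=f(297.7,201.2,.075);print(pv,kn,np.linalg.norm((pv-kn)[:2]))
a=np.radians(-11.1);c,s=np.cos(a),np.sin(a)
d=kn-pv;print("lever",np.arctan2(c*d[0]+s*d[1],s*d[0]-c*d[1]))
o=pv-[c*0+s*.012,-c*.012,0];print("clamp origin",o)
t=np.array(ctrl.get_obs()["tool_pos"])
L=lambda w:np.array([c*(w-o)[0]+s*(w-o)[1],-s*(w-o)[0]+c*(w-o)[1]])
print("tool local",L(t),"knob local",L(kn), "handle row2", L(f(374,2,.04)), "head corners", L(f(279/.86,78/.86,.046)),L(f(407/.86,153/.86,.046)))
E
```

```text
lever_knob [(0.37, [496.0, 216.0], [0.6056, -0.0225, 0.07])]
lever_pivot [(0.91, [382.0, 130.0], [0.5509, -0.0759, 0.07]), (0.52, [415.0, 41.0], [0.5152, -0.0565, 0.07])]
handle_mid [(0.61, [384.0, 132.0], [0.552, -0.0747, 0.07])]
[ 0.55544521 -0.07219883  0.06      ] [ 0.57690174 -0.12238022  0.075     ] 0.05457612845237712
lever 0.5977850446847218
clamp origin [ 0.55775547 -0.06042332  0.06      ]
tool local [ 0.06461394 -0.0645856 ] knob local [ 0.03071616 -0.05711177] handle row2 [-0.06925082 -0.01630121] head corners [-0.02445229 -0.0417841 ] [0.02344197 0.0467488 ]
```

>>> send_rows --deltas '[[[0.012,0,0],0],[[0.024,0,0],0],[[0.036,0,0],0],[[0.048,0,0],0],[[0.057,0,0],0]]'

```text
clock: 4.3
tool_pos: [0.5618, -0.1281, 0.1309]
orientation: [-180.0, 0.1, 168.9]
force: [2.4, -9.4, 0.4]
opening: 0.0004
gripper_force: 3.6
```

```bash
python3 - <<'E'
from h import *
p=ctrl.snapshot("wrist"); save(p,"w3"); print(ctrl.get_obs()["tool_pos"],ctrl.get_obs()["force"])
q=[.5576,-.0606,np.radians(-11.1)]
print(proj(p,W(q,[[0,-.012,.06],[0,-.067,.075]])))
E
```

```text
[ 0.560221   -0.12781684  0.13066385] [-0.45443583 -3.50000842  0.48111815]
[[377.38234995 222.27368898]
 [278.9036693  230.86432734]]
```

View pics/w3.png

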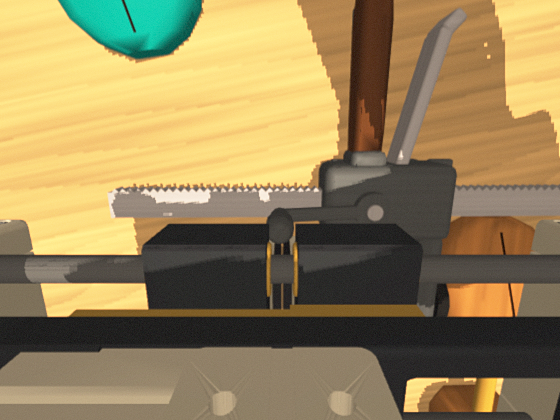

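The lever is in line with the bar: knob at (280,222), pivot at (375,212), and the arm parallel to the bar to within about 0.02 rad. I'll back off, rise and go over the handle with the gripper open.

>>> send_rows --deltas '[[[-0.01,0,0],0],[[-0.02,0,0],0],[[-0.02,0,-0.03],0],[[-0.02,0,-0.06],0],[[-0.02,0,-0.08],0]]'

```text
clock: 4.77
tool_pos: [0.5794, -0.1305, 0.1955]
orientation: [180.0, 0.1, 168.9]
force: [0.5, -0.3, 0.0]
opening: 0.0008
gripper_force: 0.0
```

>>> send_rows --deltas '[[[0.035,0.02,0],0],[[0.07,0.04,0],0],[[0.105,0.06,0],0],[[0.134,0.073,0],0],[[0.134,0.073,0.03],0]]' --gripper 1

```text
clock: 5.18
tool_pos: [0.484, -0.0505, 0.1735]
orientation: [179.8, 0.3, 169.0]
force: [0.3, -0.2, -0.3]
opening: 0.028
gripper_force: 0.0
```

>>> send_rows --deltas '[[[0,0,0.02],0],[[0,0,0.04],0],[[0,0,0.05],0],[[0,0,0.05],0],[[0,0,0.05],0]]'

```text
clock: 5.6
tool_pos: [0.4847, -0.0525, 0.1297]
orientation: [-180.0, -0.0, 168.9]
force: [-0.4, -0.9, -0.1]
opening: 0.0614
gripper_force: 0.0
```

```bash
python3 - <<'E'
from h import *
p=ctrl.snapshot("wrist"); save(p,"w4"); o=ctrl.get_obs();print(o["tool_pos"],o["force"],o["opening"])
q=[.5576,-.0606,np.radians(-11.1)]
print(proj(p,W(q,[[-.125,-.022,.04],[-.125,-.004,.04],[-.08,-.022,.04],[-.08,-.004,.04]])))
E
```

```text
[ 0.48505258 -0.05247228  0.13024351] [ 0.81943143 -0.69088552  1.3530214 ] 0.06559938679975023
[[255.08724061 156.98192476]
 [285.45643932 156.96560438]
 [256.66378596 229.26574259]
 [285.28403817 229.25639785]]
```

View pics/w4.png

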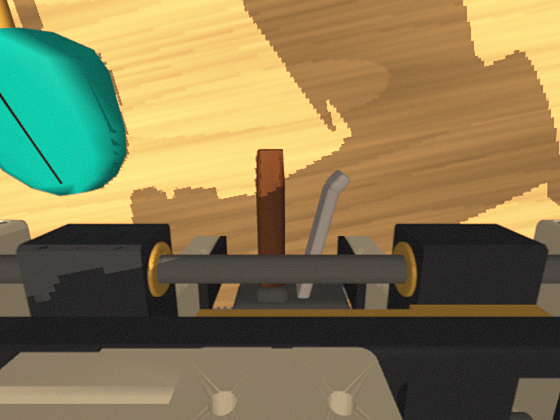

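The picture shows the handle end at cols 257-284 (predicted 255-285), so the clamp pose is confirmed. Handle and blade lie between the open fingers, so I'll go down.

>>> send_rows --deltas '[[[0,-0.002,0],0],[[0,-0.002,0.02],0],[[0,-0.002,0.04],0],[[0,-0.002,0.06],0],[[0,-0.002,0.065],0]]'

```text
clock: 6.07
tool_pos: [0.4835, -0.0544, 0.0766]
orientation: [-180.0, -0.1, 168.8]
force: [-0.3, 0.7, -0.5]
opening: 0.0875
gripper_force: 0.0
```

>>> send_rows --deltas '[[[0,0,0],0],[[0,0,0],0],[[0,0,0],0],[[0,0,0],0],[[0,0,0],0]]' --gripper 0.25

```text
clock: 6.48
tool_pos: [0.4846, -0.0538, 0.0786]
orientation: [179.9, 0.1, 168.9]
force: [-1.5, 2.7, 0.6]
opening: 0.0596
gripper_force: 1.3
```

>>> send_rows --deltas '[[[0,0,0],0],[[0,0,0],0],[[0,0,0],0],[[0,0,0],0],[[0,0,0],0]]'

```text
clock: 6.9
tool_pos: [0.4839, -0.0537, 0.0779]
orientation: [180.0, -0.0, 168.9]
force: [-2.7, 6.4, 3.2]
opening: 0.0294
gripper_force: 30.0
```

>>> send_rows --deltas '[[[0,0,0],0],[[0,0,0],0],[[0,0,0],0],[[0,0,0],0],[[0,0,0],0]]'

```text
clock: 7.32
tool_pos: [0.4839, -0.0537, 0.0779]
orientation: [180.0, -0.0, 168.9]
force: [-2.8, 5.9, 3.6]
opening: 0.0297
gripper_force: 30.0
```

>>> send_rows --deltas '[[[0,0,0],0],[[0,0,0],0],[[0,0,0],0],[[0,0,0],0],[[0,0,0],0]]' --gripper 0.8

```text
clock: 7.73
tool_pos: [0.4849, -0.054, 0.078]
orientation: [180.0, 0.1, 168.9]
force: [1.1, 1.2, 0.3]
opening: 0.0574
gripper_force: 0.7
```

>>> send_rows --deltas '[[[0,0,0],0],[[0,0,0],0],[[0,0,0],0],[[0,0,0],0],[[0,0,0],0]]'

```text
clock: 8.15
tool_pos: [0.4836, -0.0543, 0.0776]
orientation: [-180.0, -0.0, 168.9]
force: [0.3, -0.5, 0.3]
opening: 0.0701
gripper_force: 0.0
```

>>> send_rows --deltas '[[[0,0,0],0],[[0,0,0],0],[[0,0,0],0],[[0,0,0],0],[[0,0,0],0]]' --gripper 0.25

```text
clock: 8.57
tool_pos: [0.4836, -0.0536, 0.0776]
orientation: [180.0, -0.0, 168.9]
force: [-2.8, 7.9, 1.6]
opening: 0.0421
gripper_force: 3.0
```

>>> send_rows --deltas '[[[0,0,0],0],[[0,0,0],0],[[0,0,0],0],[[0,0,0],0],[[0,0,0],0]]'

```text
clock: 8.98
tool_pos: [0.4833, -0.0536, 0.0775]
orientation: [180.0, -0.1, 168.9]
force: [-3.5, 8.1, 1.2]
opening: 0.0296
gripper_force: 30.0
```

```bash
python3 - <<'E'
from h import *
s=ctrl.snapshot("scene");t=ctrl.snapshot("top")
a=cv2.imread("pics/scene0.png")[190:300,310:450];b=s["color"][190:300,310:450,::-1]
c=cv2.imread("pics/top0.png")[90:200,180:320];d=t["color"][90:200,180:320,::-1]
m=np.vstack([np.hstack([a,b]),np.hstack([c,d])])
cv2.imwrite("pics/m5.png",cv2.resize(m,None,fx=2.7,fy=2.7,interpolation=2))
E
```

```text
(no output)
```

View pics/m5.png

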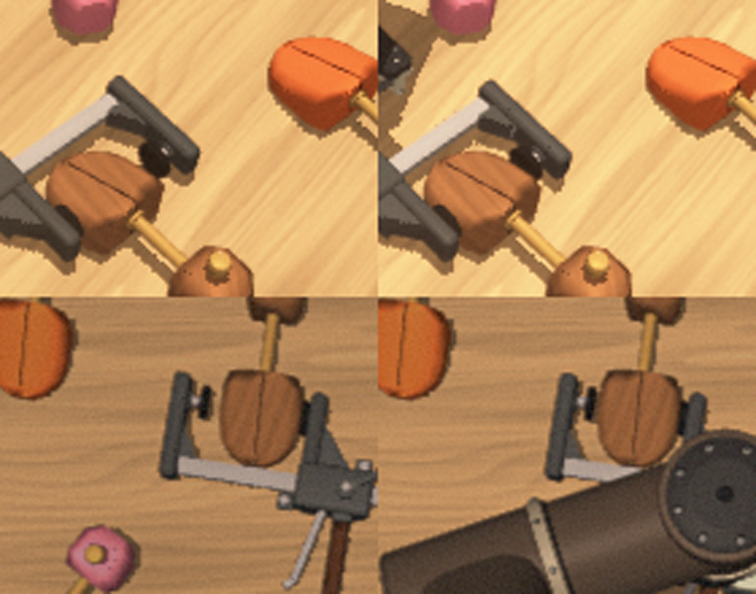

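The jaw moved about 10 px in the enlarged top crop, which is about 10 mm in two strokes, and the pad gap has shrunk. I'll pump on.

>>> send_rows --deltas '[[[0,0,0],0],[[0,0,0],0],[[0,0,0],0],[[0,0,0],0],[[0,0,0],0]]' --gripper 0.8

```text
clock: 9.5
tool_pos: [0.4849, -0.054, 0.078]
orientation: [180.0, 0.1, 168.9]
force: [0.9, 1.2, -0.2]
opening: 0.0573
gripper_force: 0.6
```

>>> send_rows --deltas '[[[0,0,0],0],[[0,0,0],0],[[0,0,0],0],[[0,0,0],0],[[0,0,0],0]]'

```text
clock: 9.92
tool_pos: [0.4839, -0.0543, 0.0777]
orientation: [-180.0, -0.0, 168.9]
force: [-0.5, 0.2, 0.7]
opening: 0.0698
gripper_force: 0.0
```

>>> send_rows --deltas '[[[0,0,0],0],[[0,0,0],0],[[0,0,0],0],[[0,0,0],0],[[0,0,0],0]]' --gripper 0.25

```text
clock: 10.33
tool_pos: [0.4836, -0.0536, 0.0776]
orientation: [180.0, -0.0, 168.9]
force: [-3.9, 8.2, 1.2]
opening: 0.0423
gripper_force: 3.0
```

>>> send_rows --deltas '[[[0,0,0],0],[[0,0,0],0],[[0,0,0],0],[[0,0,0],0],[[0,0,0],0]]'

```text
clock: 10.75
tool_pos: [0.4834, -0.0536, 0.0775]
orientation: [180.0, -0.1, 168.9]
force: [-3.4, 6.9, 1.4]
opening: 0.0297
gripper_force: 30.0
```

>>> send_rows --deltas '[[[0,0,0],0],[[0,0,0],0],[[0,0,0],0],[[0,0,0],0],[[0,0,0],0]]' --gripper 0.8

```text
clock: 11.17
tool_pos: [0.4849, -0.054, 0.078]
orientation: [180.0, 0.1, 168.9]
force: [1.7, 0.5, -0.0]
opening: 0.0574
gripper_force: 0.6
```

>>> send_rows --deltas '[[[0,0,0],0],[[0,0,0],0],[[0,0,0],0],[[0,0,0],0],[[0,0,0],0]]'

```text
clock: 11.58
tool_pos: [0.4838, -0.0543, 0.0777]
orientation: [-180.0, -0.0, 168.9]
force: [0.4, 0.4, -0.6]
opening: 0.0703
gripper_force: 0.0
```

>>> send_rows --deltas '[[[0,0,0],0],[[0,0,0],0],[[0,0,0],0],[[0,0,0],0],[[0,0,0],0]]' --gripper 0.25

```text
clock: 12.0
tool_pos: [0.4836, -0.0535, 0.0776]
orientation: [180.0, -0.0, 168.9]
force: [-3.8, 9.7, 1.7]
opening: 0.0425
gripper_force: 4.0
```

>>> send_rows --deltas '[[[0,0,0],0],[[0,0,0],0],[[0,0,0],0],[[0,0,0],0],[[0,0,0],0]]'

```text
clock: 12.42
tool_pos: [0.4832, -0.0536, 0.0775]
orientation: [180.0, -0.1, 168.9]
force: [-4.3, 7.8, 1.6]
opening: 0.0297
gripper_force: 30.0
```

>>> send_rows --deltas '[[[0,0,0],0],[[0,0,0],0],[[0,0,0],0],[[0,0,0],0],[[0,0,0],0]]' --gripper 0.8

```text
clock: 12.83
tool_pos: [0.4847, -0.054, 0.0779]
orientation: [180.0, 0.1, 168.9]
force: [0.8, 1.1, -1.8]
opening: 0.0576
gripper_force: 1.0
```

>>> send_rows --deltas '[[[0,0,0],0],[[0,0,0],0],[[0,0,0],0],[[0,0,0],0],[[0,0,0],0]]'

```text
clock: 13.25
tool_pos: [0.4838, -0.0543, 0.0777]
orientation: [-180.0, -0.0, 168.9]
force: [0.0, -0.1, 0.4]
opening: 0.0703
gripper_force: 0.0
```

>>> send_rows --deltas '[[[0,0,0],0],[[0,0,0],0],[[0,0,0],0],[[0,0,0],0],[[0,0,0],0]]' --gripper 0.25

```text
clock: 13.67
tool_pos: [0.4835, -0.0531, 0.0775]
orientation: [179.9, -0.1, 168.9]
force: [-5.3, 14.0, 2.5]
opening: 0.0423
gripper_force: 5.4
```

>>> send_rows --deltas '[[[0,0,0],0],[[0,0,0],0],[[0,0,0],0],[[0,0,0],0],[[0,0,0],0]]'

```text
clock: 14.08
tool_pos: [0.483, -0.0535, 0.0775]
orientation: [180.0, -0.1, 168.9]
force: [-5.2, 7.3, 3.2]
opening: 0.0297
gripper_force: 30.1
```

```bash
cat > m.py <<'E'
from h import *
s=ctrl.snapshot("scene");t=ctrl.snapshot("top")
a=np.radians(-11.1); q=[.5576,-.0606,a]
# jaw shift by template matching on the jaw arm
def sh(p,ref,box,cam):
    x,y,w,h=box; T=cv2.imread(ref)[y:y+h,x:x+w]
    I=np.ascontiguousarray(p["color"][:,:,::-1])[y-20:y+h+20,x-25:x+w+25]
    u=4;r=cv2.matchTemplate(cv2.resize(I,None,fx=u,fy=u,interpolation=2),cv2.resize(T,None,fx=u,fy=u,interpolation=2),cv2.TM_CCOEFF_NORMED)
    _,v,_,l=cv2.minMaxLoc(r); d=np.array(l)/u-[25,20]
    P=proj(p,W(q,[[.07,.185,.043],[.07,.175,.043]])); e=P[1]-P[0]
    print(cam,"jaw px",d,round(v,3),"mm",10*d@e/(e@e))
sh(s,"pics/scene0.png",(349,217,36,38),"scene")
sh(t,"pics/top0.png",(239,117,12,42),"top")
o=ctrl.get_obs();print(o["clock"],o["opening"],o["gripper_force"])
A=cv2.resize(s["color"][205:285,320:420],None,fx=4,fy=4,interpolation=2);B=cv2.resize(t["color"][105:185,225:325],None,fx=4,fy=4,interpolation=2)
import sys;cv2.imwrite(f"pics/{sys.argv[1]}.png",np.hstack([A,B])[:,:,::-1])
E
python3 m.py m6
```

```text
scene jaw px [-6.5  4.5] 0.884 mm 21.79397840653027
top jaw px [7.75 1.25] 0.969 mm 22.04863511908691
14.1833 0.029087575147050775 30.049906075000763
```

View pics/m6.png

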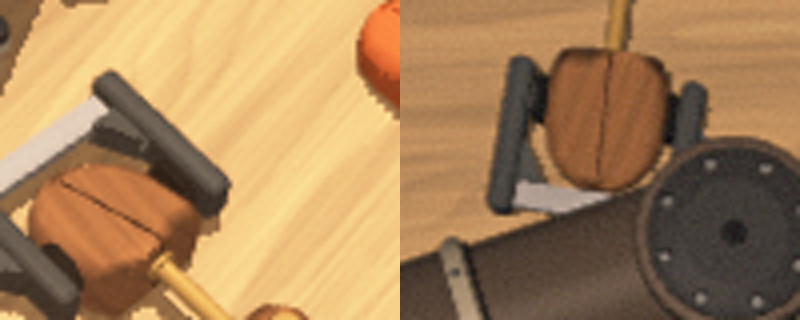

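The enlarged views show the pad against the tree with the jaw close behind it, so the tree may already be pressed more than the stroke count suggests. I'll hold here and measure jaw and stem before any further stroke.

```bash
cat > j.py <<'E'
from h import *
q=[.5576,-.0606,np.radians(-11.1)];c,s=np.cos(q[2]),np.sin(q[2])
def loc(p,u,z):
    w=atz(p,np.array(u)/[560,420],z)-[q[0],q[1],0];return np.round(1000*np.array([c*w[0]+s*w[1],-s*w[0]+c*w[1]]),1)
T=ctrl.snapshot("top");S=ctrl.snapshot("scene")
tp=lambda x,y:(225+(x-400)/4,105+y/4); sc=lambda x,y:(320+x/4,205+y/4)
print("now top jaw L/R edge near pad",loc(T,tp(504,90),.043),loc(T,tp(531,90),.043),"fixed jaw edges",loc(T,tp(679,110),.044),loc(T,tp(704,110),.044),"tree L/R",loc(T,tp(547,100),.035),loc(T,tp(668,100),.035))
t0=lambda x,y:(180+x/3.1,90+y/3.1)
print("start top jaw edges",loc(T,t0(195,120),.043),loc(T,t0(218,120),.043),"pad",loc(T,t0(230,120),.026),loc(T,t0(243,120),.026),"tree L/R",loc(T,t0(252,135),.035),loc(T,t0(349,135),.035))
# predicted edges for jaw inner face J, in top view at x=70: column profile
for nm,im in(("start",cv2.imread("pics/top0.png")),("now",T["color"][:,:,::-1])):
    n=[]
    for y in range(40,190,2):
        u=proj(T,W(q,[[x/1000,y/1000,.043] for x in(60,70,80)]))
        n.append(np.mean([cv2.getRectSubPix(np.ascontiguousarray(im),(1,1),tuple(map(float,v))).ravel() for v in u],0))
    n=np.array(n);print(nm);print(" ".join(f"{y}:{int(v.sum()/3)}/{int(v[2]-v[0])}" for y,v in zip(range(40,190,2),n) if y>100 or y<56))
E
python3 j.py
```

```text
now top jaw L/R edge near pad [ 64.1 159.7] [ 67.1 141. ] fixed jaw edges [69.5 36.6] [72.3 19.4] tree L/R [ 63.6 129.5] [77.2 45.5]
start top jaw edges [ 57.1 181.5] [ 60.4 161. ] pad [ 65.8 152. ] [ 67.7 140.3] tree L/R [ 53.5 129.1] [67.6 42.3]
start
40:40/13 42:34/13 44:31/15 46:38/23 48:53/40 50:67/58 52:75/68 54:81/74 102:96/93 104:97/92 106:95/91 108:92/89 110:92/87 112:92/86 114:93/87 116:95/90 118:96/91 120:96/90 122:93/88 124:86/83 126:79/74 128:76/65 130:88/67 132:111/77 134:128/85 136:125/83 138:110/71 140:91/59 142:72/48 144:50/27 146:38/16 148:37/14 150:48/22 152:72/37 154:102/53 156:116/54 158:101/42 160:80/30 162:61/20 164:49/10 166:46/5 168:57/8 170:65/9 172:71/9 174:70/10 176:70/8 178:67/7 180:68/14 182:79/34 184:105/63 186:126/84 188:131/89
now
40:38/16 42:34/14 44:35/14 46:39/26 48:52/48 50:67/64 52:78/73 54:83/79 102:102/95 104:102/97 106:99/95 108:97/92 110:96/90 112:96/90 114:98/90 116:100/93 118:101/94 120:102/94 122:97/93 124:91/87 126:84/78 128:72/66 130:53/44 132:40/23 134:40/13 136:37/11 138:43/12 140:51/11 142:50/7 144:52/6 146:63/8 148:70/10 150:72/10 152:73/9 154:71/8 156:68/7 158:70/16 160:86/41 162:114/73 164:133/91 166:138/95 168:138/93 170:136/92 172:135/91 174:135/92 176:135/91 178:135/91 180:135/90 182:136/89 184:135/91 186:135/92 188:136/90
```

The jaw's inner face is now at clamp y of about 142 mm and the tree's side at about 129.5 mm. That leaves about 4 mm of stem showing, so about 8 of its 12 mm is pushed in: firm and not home. Another stroke would risk crushing the cedar. The trigger is held home (29.7 mm over handle and blade, 30 N), so I'll hand in.

```bash
python3 -c "
from plant import ctrl
print(ctrl.close_job())"
```

```text
the job is handed in; nothing more can be done
None
```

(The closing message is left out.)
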